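# Hand back the ear defenders: hang them on the rail and log it with the scanner

### The arm

A 7-joint arm with a two-finger parallel gripper is mounted at the origin on the work surface. World frame = base frame: x ahead of the robot, y to its left, z up, the work surface at z = 0. Lengths are in m, angles in rad, forces in N, time in s.
With the tool pointing down it reaches from about 0.425 to 0.925 m from the base axis. Payload 6.8 kg.
Tool frame: the origin (TCP) lies midway between the tips of the shut fingers; the grasp point (between the pads) lies 19 mm behind it; z points along the fingers, y is the line along which they close (so a half turn about z gives the same grasp; the last joint's range is limited). The gripper opens to 88 mm and grips with 3 to 60 N. Pads are 20 mm wide; open, the fingers measure 115 mm over their backs; the gripper's body (75 mm by 178 mm) begins 61 mm behind the grasp point.
Start: joints at [1.217, 0.477, 0.022, 1.555, -0.011, 1.109, -0.083], TCP at [0.164, -0.655, 0.201] pointing down, gripper open.
Joint ranges: [-2.96, 2.96], [-0.34, 2.1], [-1.41, 1.46], [0.24, 2.44], [-1.37, 4.51], [0.17, 1.92], [-2.96, 2.96]. Speed limits (rad/s): [2.39, 2.39, 3.14, 3.14, 3.14, 3.14, 3.14].

### API

Orientations are given as a rotation vector (axis times angle).
In Python, from cell import env gives the robot as it stands.
- The arm moves only by the tool send_rows, never from a script. Its arguments are lists of equal length, an entry for each row: "travel": the shift along the tool's x, y, z in mm, a list of three; "yaw": the turn about the tool's z in degrees; "hand": the finger opening in mm, from 0 to 87.8. In form: {"travel": [[tx, ty, tz], ...], "yaw": [yaw, ...], "hand": [hand, ...]}. A call has 1 to 10 rows; each row is the pose to reach, as a shift and turn from the pose commanded when the call began, along the tool's axes at that moment; what a row does not reach only later rows make up. A row lasts 1/12 s, in which the tool goes at most 41.7 mm and 7.16 degrees, less where a joint would pass 70% of its speed; a pose out of reach is approached as far as the arm can. A call with a gripper value outside its range is refused whole. The fingers move at their own pace and stop on an object; the grip force is fixed at half the most. Time passes only in rows, so rows that repeat a pose let the fingers close. It gives the time, the measured TCP pose, the force, the opening and the grip force at its end, in the units of the state.
- env.state(): the state, without advancing time (a new reading comes with each control period).
- env.snapshot(name): name is "scene" or "top" or "wrist"; returns a dict with "pixels" (400x640x3 uint8, red, green, blue), "range_z" (400x640 float32, m along the optical axis (not along the pixel's ray), 0 where there is no reading), "mtx" (3x3 intrinsics, pixels), "xyz" and "orientation" of the camera in the world. Camera axes: x right, y up, looking along -z (the intrinsics and any distortion apply to the point x, -y, -z); pixel columns grow to the right and rows downward; lengths in m; the calibration is good to about 2 mm. A picture is of the moment at which its call begins.
- env.close_job(): hands the job in; it is judged then, once.
Trained networks look in a picture, given as the dict that the camera call returned (one of the last four; its "shot" number tells which), for a name from the list of things; names that differ only in an ending like _2 or _b are one class to them, and where a whole thing is asked for, a point or a joint stands for the part that bears it (a point fixed in the world has none). Each returns a list of dicts, best first, with "score" (0 to 1); they miss things now and then, are a little off and sometimes report something else, mostly with a low value. They report only what shows in the picture. A call takes as long as a camera call. They do not tell look-alikes from the thing itself.
- env.find_in(query, picture): "pixel" ([column, row] in pixels, amid what is visible of it).
- env.outline_of(query, picture): "mask" (400x640 bool, what is visible of it) and "pixel" ([column, row] in pixels, amid what is visible of it).
The state is a dict: "t": time; "joints": joint angles; "qd": joint speeds; "effort": joint torques, N m; "ee_pos": TCP position; "ee_rot": TCP orientation; "wrist_force": force on the tool from outside, world axes, zero at the start; "ft_torque": the same for the moment, N m; "grip_width": opening from 0.0 (shut) to 1.0 (fully open); "gripper_force": force on a finger pad.
Only numpy, scipy, OpenCV 4.12 (cv2) and the standard library are available. Lean on these libraries where they do the work, as an engineer would, in place of code of your own. Each camera call takes 0.05 s, during which the arm holds its last target. There are 200 camera calls.

### The job

Take the ear defenders out from under the parts shelf and hang them by their headband over the middle part of the bar of the rail, one cup on each side, setting them down on the bar rather than dropping them. When they hang there by themselves, log the return: squeeze the trigger of the clamped hand scanner all the way in for about half a second, and let it spring back. Leave the jar, the bored block, the cup and the small tote where they are.

Things in the scene. Friction and masses are not known exactly. Their poses are not given: they have to be found in the camera images.
- ear_defenders: Ear defenders standing on two flat-bottomed black cups under the shelf, 0.3 kg. Origin: centre of underside; z up, x from cup to cup, y across the headband. 155 high, 150 long (x), 72 wide (y). Each cup 80 high, at |x| 43 to 75. Steel band 16 wide, 5 thick, rises from the cups at |x| = 62 and crosses flat on top. Front and back alike; x axis within 0.1 rad of the shelf's
- pad_top (a point): Middle of the top of the rubber head pad on the headband, 155 above the origin of the ear defenders, same axes. The pad is 76 long in x, 32 wide in y and 30 deep, straight-sided: the place to grip, across its 32 width
- arch (a point): Middle of the underside of the headband (35 below pad_top), same axes as the ear defenders: the spot that comes to rest on the bar. The underside is flat for 39 either way in x; the free gap between the cups below is 86
- shelf: Fixed aluminium shelf board with two shallow blue bins on it; open below but for two posts 26 square at x = 75, y = +-122. Origin on the table below the board's front; x from front (robot side) to back, y left, z up. Board: x -8 to 90, y +-135, underside at 200 (45 above the head pad), top at 218; bins from x = -3, up to 253
- shelf_edge (a point): Middle of the lower front edge of the shelf board, 200 above the table, axes as the shelf. The edge is 0 to 10 behind the middle of the head pad, so a gripper coming straight down meets board and bins: come in from the front tilted by 25 degrees or more, gripping the pad some 15 in front of its middle, and draw them out at least 90 to the front before lifting more than 35
- bar_mid (a point): Middle of the fixed hang rail's bar, on its axis, 150 above the table. x level across the bar, away from the robot; y along the bar; z up. Steel bar 18 in diameter, 220 long, on two posts 18 wide at y = +-100, lower than its top. The ear defenders hang with their x across the bar, cups about 40 above the table
- scanner: Fixed pistol-shaped hand scanner lying on its side on a plinth; black grip towards the robot. Origin on the table; x along the grip to the head, y from the grip's back to its trigger side (window side), z up. Grip: x -95 to 25, y +-16, z 68 to 104, nothing under it. Head: x 17 to 83, y -50 to 70, z 61 to 111. Grey trigger beside the grip: x -50 to 12, y 30 to 40, z 71 to 101
- squeeze_point (a point): Where the middle between the fingers belongs for the squeeze, fingers pointing down and closing along y: 33 in -x, 6 in +y and 86 up from the scanner's origin, axes as the scanner. In y of this point, the grip's back is at -22 and the trigger's outer face at +34 (56 over both; about 43 when pressed in)
- trigger (a joint): Trigger angle: 0 released, 0.3 rad fully squeezed towards the grip (stop). Hinged on a vertical axis at its end by the head, 45 from the squeeze point; a spring drives it back, with about 2 N at first and 7 N fully in at the squeeze point
- jar: Bystander: white jar 52 in diameter, 90 high, under the shelf beside the ear defenders; origin at its base
- block: Bystander: loose aluminium block with two bores, 80 x 110 x 45, in front of the rail; origin at its base
- cup: Bystander: white cup, 76 in diameter, 90 high, on the right of the table; origin at its base
- tote: Bystander: small open blue tote 160 x 120 x 75 on the left of the table; origin at its base
Things that resemble listed ones, but are neither listed nor needed, are in the scene too. Of the things like the ear_defenders, leave any that is orange, red or turquoise; of the rest the larger one is meant.

How it is judged:
On the way, in this order (a step that is already met when the one before it is completed fails the run):
1. the ear defenders hang over the bar by the headband, released (x of arch in the frame of bar_mid between -0.04 and 0.04 m and y of arch in the frame of bar_mid between -0.055 and 0.055 m and z of arch in the frame of bar_mid between -0.002 and 0.03 m and angle between ear_defenders's own z axis and vertical below 0.4 rad and contact force between the fingers and ear_defenders below 0.1 N and linear speed of ear_defenders below 0.1 m/s), for 0.3 s.
2. the scanner trigger is squeezed in while they hang (x of arch in the frame of bar_mid between -0.04 and 0.04 m and y of arch in the frame of bar_mid between -0.055 and 0.055 m and z of arch in the frame of bar_mid between -0.002 and 0.03 m and angle between ear_defenders's own z axis and vertical below 0.4 rad and value of joint trigger above 0.2 rad), for 0.2 s.
At the end, for the whole second after the job is handed in: The ear defenders hang released and at rest on the bar: band underside 2 mm below to 30 mm above the bar axis, within 40 mm across and 55 mm along from the bar's middle, upright within 0.4 rad; the trigger, after a squeeze past 0.2 rad held 0.2 s, is back below 0.05 rad (x of arch in the frame of bar_mid between -0.04 and 0.04 m and y of arch in the frame of bar_mid between -0.055 and 0.055 m and z of arch in the frame of bar_mid between -0.002 and 0.03 m and angle between ear_defenders's own z axis and vertical below 0.4 rad and contact force between the fingers and ear_defenders below 0.1 N and linear speed of ear_defenders below 0.05 m/s and value of joint trigger below 0.05 rad); the robot touches nothing.
It fails at once if the ear defenders are dropped (moving faster than 0.5 m/s without being held) (contact force between each of the fingers, the arm and ear_defenders below 0.1 N and linear speed of ear_defenders above 0.5 m/s).
It fails at once if the jar is moved by more than 30 mm (distance of jar from where it was at the start of the episode above 0.03 m).
It fails at once if the block is moved by more than 30 mm (distance of block from where it was at the start of the episode above 0.03 m).
It fails at once if the cup is moved by more than 30 mm (distance of cup from where it was at the start of the episode above 0.03 m).
It fails at once if the tote is moved by more than 30 mm (distance of tote from where it was at the start of the episode above 0.03 m).
It also fails if it takes over 72 s, if anything falls off the work surface, if the arm or the gripper's body presses on something with over 40 N, if the wrist force passes 120 N, or if a joint passes its speed limit or range.

## Working session

There is one attempt and no reset: what is moved stays moved. The work goes in short steps, Python scripts to look and compute and a tool call to move; the robot and the scene stay as the last step left them, time stands still between calls to the robot, and variables do not carry over. Pictures are saved under pics/ and viewed, at most 10 in all, crops included, and the job is handed in when it is done.

Besides the shell and the picture viewer there is one more tool, called after "Request:" in YAML: its name, and indented under it one key for each argument. send_rows: Moves the arm, as the interface text tells. Its arguments: {"type":"object","properties":{"travel":{"type":"array","items":{"type":"array","items":{"type":"number"}}},"yaw":{"type":"array","items":{"type":"number"}},"hand":{"type":"array","items":{"type":"number"}}},"required":["travel","yaw","hand"]}

```bash
ls; mkdir -p pics
cat > h.py <<'E'
import numpy as np, cv2
from scipy.spatial.transform import Rotation as R
from cell import env
def cam(p):
    o=np.array(p["orientation"],float)
    M=R.from_rotvec(o).as_matrix() if o.shape==(3,) else (o if o.shape==(3,3) else R.from_quat(o).as_matrix())
    return M,np.array(p["xyz"])
def cloud(p):
    K=p["mtx"];z=p["range_z"];v,u=np.mgrid[:400,:640]
    M,t=cam(p)
    P=np.stack([(u-K[0,2])/K[0,0]*z,-(v-K[1,2])/K[1,1]*z,-z],-1)
    return P@M.T+t
def save(p,n): cv2.imwrite(f"pics/{n}.png",cv2.cvtColor(p["pixels"],cv2.COLOR_RGB2BGR))
E
python3 - <<'E'
from h import *
s=env.state();print({k:np.round(v,3) for k,v in s.items()})
for n in ("scene","top"):
    p=env.snapshot(n);save(p,n+"0");c=cloud(p)
    print(n,p.keys(),p["orientation"],p["xyz"],p["mtx"].tolist())
    for q in ("ear_defenders","shelf","bar_mid","scanner","trigger","jar","block","cup","tote"):
        try:
            for d in env.outline_of(q,p)[:4]:
                m=d["mask"]&(p["range_z"]>0)
                print(q,round(d["score"],2),np.round(d["pixel"]),m.sum(),np.round(np.median(c[m],0),3),np.round(np.percentile(c[m],[2,98],axis=0),3).tolist())
        except Exception as e: print(q,e)
E
```

```text
pics
{'t': np.float64(0.0), 'joints': array([ 1.217,  0.478,  0.022,  1.556, -0.011,  1.109, -0.083]), 'qd': array([-0.002,  0.002, -0.   ,  0.001, -0.002,  0.001,  0.   ]), 'effort': array([-0.0000e+00, -5.8284e+01,  1.5350e+00, -2.7260e+01, -5.4000e-02,
        1.7000e-02,  0.0000e+00]), 'ee_pos': array([ 0.164, -0.654,  0.201]), 'ee_rot': array([-3.116e+00, -3.850e-01,  1.000e-03]), 'wrist_force': array([-0.17 , -0.27 ,  0.268]), 'ft_torque': array([ 0.03 , -0.01 , -0.004]), 'gripper_force': np.float64(0.0), 'grip_width': np.float64(0.998)}
scene dict_keys(['pixels', 'range_z', 'mtx', 'xyz', 'orientation', 'shot']) [0.51958548 0.6855075  1.7154261 ] [1.57750089 0.22321661 1.19095372] [[470.4413009447694, 0.0, 324.50786054745674], [0.0, 470.4413009447694, 194.52673645973192], [0.0, 0.0, 1.0]]
ear_defenders 0.92 [247. 196.] 642 [ 0.628 -0.279  0.049] [[0.5, -0.325, -0.003], [0.639, -0.245, 0.127]]
ear_defenders 0.89 [222. 228.] 1131 [ 0.805 -0.281  0.077] [[0.745, -0.348, 0.002], [0.871, -0.209, 0.157]]
ear_defenders 0.76 [161. 177.] 989 [ 0.61  -0.577  0.075] [[0.569, -0.639, 0.002
[... 2146 characters left out ...]
03], [0.717, 0.336, 0.117]]
jar 0.4 [411. 213.] 63 [ 0.575 -0.368  0.055] [[0.569, -0.389, -0.0], [0.591, -0.354, 0.093]]
block 0.79 [314. 244.] 585 [0.481 0.007 0.042] [[0.438, -0.046, -0.001], [0.524, 0.061, 0.052]]
block 0.67 [394. 196.] 2085 [ 0.609 -0.299  0.225] [[0.561, -0.428, 0.092], [0.655, -0.172, 0.256]]
cup 0.68 [458. 247.] 376 [ 0.424 -0.558  0.04 ] [[0.389, -0.583, -0.002], [0.458, -0.511, 0.094]]
tote 0.63 [396. 197.] 2057 [ 0.61  -0.298  0.225] [[0.562, -0.428, 0.05], [0.655, -0.172, 0.256]]
tote 0.59 [187. 263.] 1471 [0.428 0.532 0.01 ] [[0.345, 0.453, -0.003], [0.506, 0.586, 0.078]]
tote 0.29 [235. 210.] 47 [0.622 0.326 0.096] [[0.599, 0.316, 0.004], [0.645, 0.351, 0.106]]
```

Run:
```python
import cv2
a=cv2.imread("pics/top0.png")[120:300,150:500];cv2.imwrite("pics/top0c.png",cv2.resize(a,None,fx=2.28,fy=2.28,interpolation=2))
a=cv2.imread("pics/scene0.png")[110:310,110:470];cv2.imwrite("pics/scene0c.png",cv2.resize(a,None,fx=2.2,fy=2.2,interpolation=2))
```

```text
(no output)
```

View pics/top0c.png

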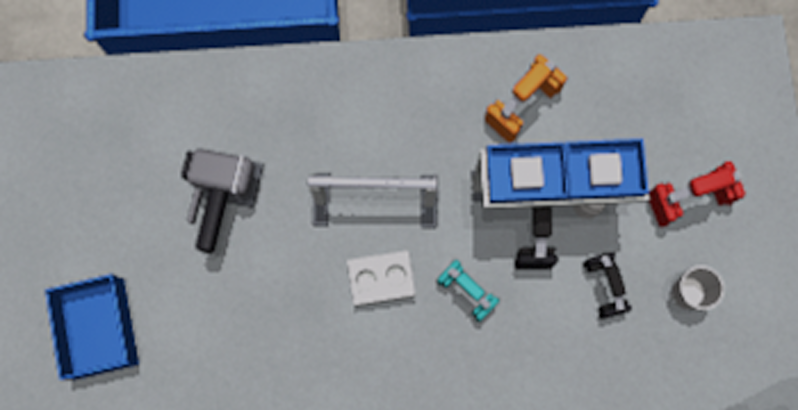

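View pics/scene0c.png

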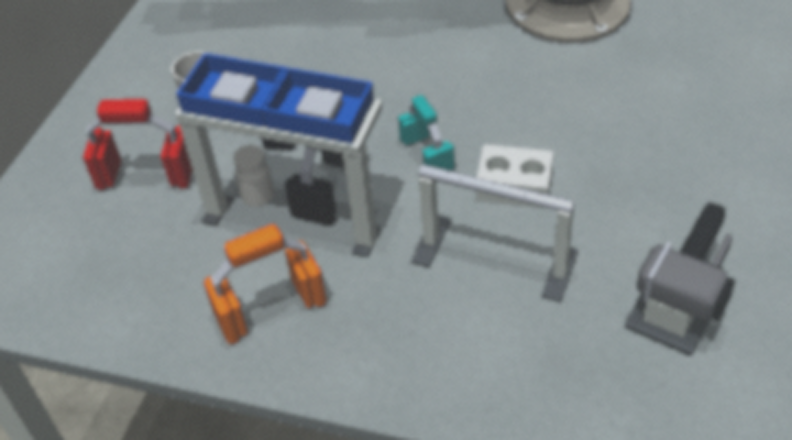

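The top crop shows the target under the shelf: front cup at crop (536,257), pad end at (543,222), lying along the shelf's x. The small black look-alike is at (606,285). The rail bar runs (310,180)–(436,183), and the scanner grip is at (212,228). Moves can't tilt the tool, so my plan is to drag the ear defenders out vertically by the front band slope and then regrip. Next I'll get precise positions.

Run:
```python
from h import *
def rect(P):
    r=cv2.minAreaRect((P[:,:2]*1000).astype(np.float32));return np.round(r[0]),np.round(r[1]),round(r[2],1)
for n in ("scene","top"):
    p=env.snapshot(n);c=cloud(p);ok=p["range_z"]>0
    def box(x0,x1,y0,y1,z0,z1): return c[ok&(c[...,0]>x0)&(c[...,0]<x1)&(c[...,1]>y0)&(c[...,1]<y1)&(c[...,2]>z0)&(c[...,2]<z1)]
    print(n)
    print(" floor",np.median(box(.3,.35,-.3,0,-.05,.05)[:,2]))
    S=box(.5,.75,-.5,-.12,.2,.27);print(" shelf",rect(S))
    B=box(.55,.72,-.095,.11,.14,.17)
    if len(B)>10:
        l=cv2.fitLine(B[:,:2].astype(np.float32),cv2.DIST_HUBER,0,.01,.01).ravel();print(" bar",len(B),l,rect(B),np.percentile(B[:,2],[50,95]))
    G=box(.5,.75,.2,.4,.09,.125);print(" scanner upper",len(G),rect(G))
    G=box(.5,.63,.2,.4,.06,.125);print(" grip",len(G),rect(G))
    E=box(.44,.56,-.34,-.21,.12,.17);print(" pad",len(E),rect(E) if len(E)>5 else 0, np.round(np.median(E,0),3) if len(E) else 0)
    E=box(.44,.56,-.34,-.21,.07,.09);print(" cup top",len(E),rect(E) if len(E)>5 else 0)
```

```text
scene
 floor -0.0005007892501034394
 shelf (array([ 615., -309.]), array([273., 104.]), 89.2)
 bar 404 [0.09558257 0.9954215  0.63884985 0.01533011] (array([635.,   8.]), array([205.,  23.]), 84.6) [0.15529846 0.16036063]
 scanner upper 1157 (array([633., 294.]), array([120., 179.]), 74.8)
 grip 275 (array([591., 308.]), array([57., 90.]), 75.8)
 pad 0 0 0
 cup top 0 0
top
 floor -0.0002612236893633213
 shelf (array([ 608., -304.]), array([269.,  98.]), 88.6)
 bar 250 [0.0757599  0.9971261  0.62973464 0.01226195] (array([631.,   8.]), array([202.,  24.]), 85.2) [0.15645171 0.16326108]
 scanner upper 746 (array([628., 295.]), array([121., 178.]), 77.4)
 grip 249 (array([588., 310.]), array([58., 94.]), 78.9)
 pad 105 (array([ 536., -271.]), array([31., 49.]), 83.3) [ 0.537 -0.271  0.153]
 cup top 103 (array([ 497., -272.]), array([69., 30.]), 86.3)
```

Request:
send_rows:
  travel:
    - [0, 0, -40]
    - [30, -25, -80]
    - [70, -60, -110]
    - [110, -90, -130]
    - [140, -120, -130]
    - [170, -145, -130]
    - [200, -170, -130]
    - [230, -195, -130]
    - [260, -220, -130]
    - [290, -245, -130]
  yaw: [0, 2, 4, 6, 8, 10, 12, 14, 14, 14]
  hand: [87, 87, 87, 87, 87, 87, 87, 87, 87, 87]

```text
t: 1.93
ee_pos: [0.3694, -0.3686, 0.3318]
ee_rot: [3.141, 0.002, 0.001]
wrist_force: [1.3, -0.2, -0.2]
grip_width: 0.991
gripper_force: 0.0
```

Request:
send_rows:
  travel:
    - [30, -30, 0]
    - [60, -60, 0]
    - [80, -95, 0]
    - [80, -95, 0]
    - [80, -95, 0]
  yaw: [0, 0, 0, 0, 0]
  hand: [87, 87, 87, 87, 87]

```text
t: 2.35
ee_pos: [0.4499, -0.2727, 0.3314]
ee_rot: [-3.141, -0.011, -0.001]
wrist_force: [-0.8, -0.8, -0.0]
grip_width: 0.992
gripper_force: 0.0
```

```bash
cat > ear.py <<'E'
from h import *
import sys
p=env.snapshot("wrist");save(p,sys.argv[1]);c=cloud(p);ok=p["range_z"]>0
s=env.state();print(np.round(s["ee_pos"],4),np.round(s["ee_rot"],3),s["t"],"cam",p["xyz"])
for d in env.outline_of("ear_defenders",p)[:4]:
    m=d["mask"]&ok;Q=c[m]
    print(round(d["score"],2),d["pixel"],m.sum(),np.round(np.percentile(Q,[2,98],axis=0),3).tolist())
    for z0,z1 in ((.145,.165),(.095,.14),(.07,.09)):
        q=Q[(Q[:,2]>z0)&(Q[:,2]<z1)]
        if len(q)>20:
            r=cv2.minAreaRect((q[:,:2]*1000).astype(np.float32));print("  z",z0,len(q),np.round(r[0]),np.round(r[1]),round(r[2],1),np.round(np.median(q,0),4))
E
python3 ear.py w1
```

```text
[ 0.4486 -0.2748  0.3313] [ 3.141  0.005 -0.   ] 2.4 cam [ 0.52484037 -0.27168906  0.51438384]
0.88 [399.6, 159.2] 2181 [[0.394, -0.426, 0.0], [0.5, -0.363, 0.114]]
  z 0.095 797 [ 445. -396.] [56. 24.] 11.3 [ 0.4472 -0.3936  0.112 ]
  z 0.07 207 [ 445. -396.] [95. 12.] 11.4 [ 0.4783 -0.3911  0.0818]
0.84 [573.0, 43.0] 5960 [[0.551, -0.642, 0.002], [0.646, -0.501, 0.156]]
  z 0.145 2406 [ 598. -570.] [32. 76.] 14.7 [ 0.598  -0.5672  0.1539]
  z 0.095 705 [ 587. -525.] [32. 36.] 14.2 [ 0.5856 -0.5291  0.121 ]
  z 0.07 1189 [ 599. -571.] [ 72. 149.] 14.8 [ 0.5851 -0.6129  0.0763]
0.76 [318.6, 107.7] 2466 [[0.487, -0.302, 0.071], [0.567, -0.243, 0.156]]
  z 0.145 1267 [ 545. -275.] [31. 48.] 84.2 [ 0.5463 -0.275   0.154 ]
  z 0.095 278 [ 508. -273.] [16. 27.] 86.2 [ 0.5085 -0.2733  0.115 ]
  z 0.07 881 [ 501. -273.] [72. 32.] 86.6 [ 0.4989 -0.2709  0.0769]
0.63 [224.5, 159.8] 2139 [[0.405, -0.197, 0.0], [0.503, -0.101, 0.112]]
  z 0.095 782 [ 452. -148.] [54. 22.] 41.8 [ 0.4534 -0.1496  0.1103]
  z 0.07 227 [ 452. -147.] [93. 12.] 42.0 [ 0.433  -0.1647  0.0818]
```

View pics/w1.png

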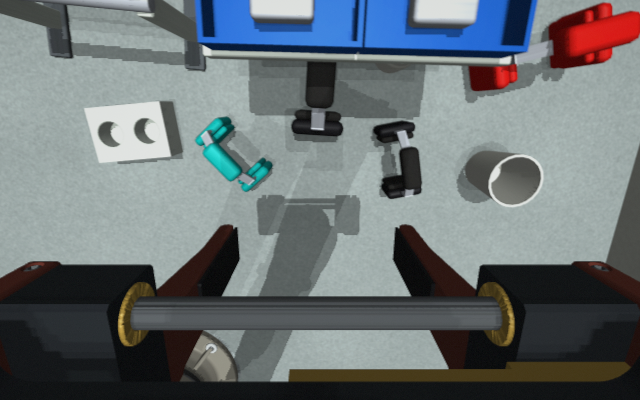

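The wrist view shows the target's front cup at (318,122), its band slope at (319,112) and its pad at (320,80), all clear from above. The ear's yaw is about −3.5°. I'll grip the front band slope at x≈0.508.

Request:
send_rows:
  travel:
    - [30, 0, 20]
    - [58, -1, 50]
    - [59, -1, 90]
    - [59, -1, 130]
    - [59, -1, 170]
    - [59, -1, 200]
    - [59, -1, 220]
    - [59, -1, 232]
    - [59, -1, 234]
    - [59, -1, 234]
  yaw: [3.5, 3.5, 3.5, 3.5, 3.5, 3.5, 3.5, 3.5, 3.5, 3.5]
  hand: [87, 87, 87, 87, 87, 87, 87, 87, 87, 87]

```text
t: 3.28
ee_pos: [0.507, -0.2753, 0.0973]
ee_rot: [3.14, -0.096, -0.001]
wrist_force: [0.5, -0.1, 0.6]
grip_width: 0.993
gripper_force: 0.0
```

Request:
send_rows:
  travel:
    - [0, 0, 0]
    - [0, 0, 0]
    - [0, 0, 0]
    - [0, 0, 0]
    - [0, 0, 0]
    - [0, 0, 0]
    - [0, 0, 0]
    - [0, 0, 0]
  yaw: [0, 0, 0, 0, 0, 0, 0, 0]
  hand: [8, 8, 8, 8, 8, 8, 8, 8]

```text
t: 3.95
ee_pos: [0.5075, -0.2741, 0.0973]
ee_rot: [3.14, -0.094, 0.0]
wrist_force: [1.0, 0.4, 0.5]
grip_width: 0.421
gripper_force: 0.0
```

Request:
send_rows:
  travel:
    - [0, 0, 0]
    - [0, 0, 0]
    - [0, 0, 0]
    - [0, 0, 0]
    - [0, 0, 0]
    - [0, 0, 0]
  yaw: [0, 0, 0, 0, 0, 0]
  hand: [8, 8, 8, 8, 8, 8]

```text
t: 4.45
ee_pos: [0.5074, -0.2739, 0.0972]
ee_rot: [-3.14, 0.093, 0.0]
wrist_force: [-0.8, 0.8, -0.4]
grip_width: 0.157
gripper_force: 30.0
```

Request:
send_rows:
  travel:
    - [-8, 0, 0]
    - [-22, 0, 0]
    - [-38, 0, 0]
    - [-54, 0, 0]
    - [-70, 0, 0]
    - [-86, 0, 0]
    - [-100, 0, 0]
    - [-108, 0, 0]
    - [-110, 0, 0]
    - [-110, 0, 0]
  yaw: [0, 0, 0, 0, 0, 0, 0, 0, 0, 0]
  hand: [8, 8, 8, 8, 8, 8, 8, 8, 8, 8]

```text
t: 5.28
ee_pos: [0.3955, -0.2676, 0.0971]
ee_rot: [-3.14, 0.095, 0.004]
wrist_force: [-5.3, -0.4, 5.2]
grip_width: 0.155
gripper_force: 30.0
```

Request:
send_rows:
  travel:
    - [0, 0, 0]
    - [0, 0, 0]
    - [0, 0, 0]
    - [0, 0, 0]
    - [0, 0, 0]
    - [0, 0, -30]
    - [0, 0, -70]
    - [0, 0, -110]
    - [0, 0, -140]
    - [0, 0, -140]
  yaw: [0, 0, 0, 0, 0, 0, 0, 0, 0, 0]
  hand: [80, 80, 80, 80, 80, 80, 80, 80, 80, 80]

```text
t: 6.12
ee_pos: [0.4015, -0.2693, 0.2437]
ee_rot: [3.135, -0.093, 0.016]
wrist_force: [1.0, -0.4, 0.1]
grip_width: 0.872
gripper_force: 0.0
```

```bash
python3 ear.py w2
```

```text
[ 0.4    -0.2687  0.2407] [ 3.137 -0.093  0.01 ] 6.1667 cam [ 0.47455223 -0.27225332  0.42740159]
0.97 [428.3, 125.0] 3717 [[0.393, -0.427, -0.0], [0.498, -0.363, 0.114]]
  z 0.095 1456 [ 445. -396.] [56. 23.] 11.4 [ 0.4461 -0.393   0.1121]
  z 0.07 373 [ 445. -397.] [95. 12.] 11.4 [ 0.4773 -0.3924  0.0824]
0.92 [197.9, 137.3] 3352 [[0.406, -0.198, 0.014], [0.501, -0.106, 0.112]]
  z 0.095 1350 [ 451. -148.] [55. 23.] 41.9 [ 0.4525 -0.1499  0.1104]
  z 0.07 335 [ 451. -148.] [93. 12.] 42.3 [ 0.4287 -0.1685  0.0812]
0.88 [525.8, 11.9] 1656 [[0.547, -0.531, 0.005], [0.579, -0.5, 0.08]]
  z 0.07 490 [ 556. -519.] [33. 18.] 85.1 [ 0.557  -0.5125  0.0767]
0.84 [314.2, 129.1] 6360 [[0.378, -0.302, 0.049], [0.519, -0.24, 0.156]]
  z 0.145 3000 [ 448. -271.] [31. 75.] 87.4 [ 0.4497 -0.2711  0.1539]
  z 0.095 695 [ 447. -271.] [ 16. 130.] 87.5 [ 0.492  -0.2719  0.1142]
  z 0.07 2415 [ 447. -271.] [ 71. 150.] 87.5 [ 0.4978 -0.2689  0.0772]
```

Request:
send_rows:
  travel:
    - [25, 0, 0]
    - [48, 0, 0]
    - [48, 0, 30]
    - [48, 0, 60]
    - [48, 0, 90]
    - [48, 0, 108]
    - [48, 0, 115]
    - [48, 0, 115]
    - [48, 0, 115]
    - [48, 0, 115]
  yaw: [-1, -1, -1, -1, -1, -1, -1, -1, -1, -1]
  hand: [80, 80, 80, 80, 80, 80, 80, 80, 80, 80]

```text
t: 7.05
ee_pos: [0.4463, -0.2708, 0.1232]
ee_rot: [3.14, -0.066, 0.002]
wrist_force: [-0.2, -0.7, 0.0]
grip_width: 0.908
gripper_force: 0.0
```

Request:
send_rows:
  travel:
    - [0, 0, 0]
    - [0, 0, 0]
    - [0, 0, 0]
    - [0, 0, 0]
    - [0, 0, 0]
    - [0, 0, 0]
    - [0, 0, 0]
    - [0, 0, 0]
    - [0, 0, 0]
    - [0, 0, 0]
  yaw: [0, 0, 0, 0, 0, 0, 0, 0, 0, 0]
  hand: [20, 20, 20, 20, 20, 20, 20, 20, 20, 20]

```text
t: 7.88
ee_pos: [0.4456, -0.2707, 0.1223]
ee_rot: [3.141, -0.067, 0.0]
wrist_force: [-0.0, 0.3, 0.6]
grip_width: 0.359
gripper_force: 30.0
```

Request:
send_rows:
  travel:
    - [0, 0, -5]
    - [0, 0, -25]
    - [0, 0, -50]
    - [0, 0, -80]
    - [0, 0, -110]
    - [0, 0, -140]
    - [0, 0, -165]
    - [0, 0, -180]
    - [0, 0, -185]
    - [0, 0, -185]
  yaw: [0, 0, 0, 0, 0, 0, 0, 0, 0, 0]
  hand: [20, 20, 20, 20, 20, 20, 20, 20, 20, 20]

```text
t: 8.72
ee_pos: [0.4459, -0.2705, 0.3082]
ee_rot: [3.14, -0.066, 0.002]
wrist_force: [-0.3, -0.4, -2.7]
grip_width: 0.361
gripper_force: 30.0
```

Request:
send_rows:
  travel:
    - [2, -15, 0]
    - [6, -45, 0]
    - [12, -75, 0]
    - [18, -105, 0]
    - [24, -135, 0]
    - [30, -165, 0]
    - [36, -195, 0]
    - [41, -225, 0]
    - [44, -240, 0]
    - [44, -242, 0]
  yaw: [0, 0, 1, 1, 2, 2, 2.5, 2.5, 2.5, 2.5]
  hand: [20, 20, 20, 20, 20, 20, 20, 20, 20, 20]

```text
t: 9.55
ee_pos: [0.4991, -0.0261, 0.3055]
ee_rot: [-3.137, 0.125, 0.004]
wrist_force: [-0.9, 0.4, -1.6]
grip_width: 0.36
gripper_force: 30.0
```

```bash
cat > bar.py <<'E'
from h import *
import sys
print({k:np.round(v,4).tolist() for k,v in env.state().items() if k in("t","ee_pos","ee_rot","wrist_force","grip_width")})
for n in ("wrist","scene","top"):
    p=env.snapshot(n);save(p,n+sys.argv[1]);c=cloud(p);ok=p["range_z"]>0
    B=c[ok&(c[...,0]>.585)&(c[...,0]<.69)&(c[...,1]>-.14)&(c[...,1]<.15)&(c[...,2]>.143)&(c[...,2]<.167)]
    r=cv2.minAreaRect((B[:,:2]*1000).astype(np.float32))
    # circle fit across the bar (radius 9) with line offset
    from scipy.optimize import least_squares
    f=lambda v:np.hypot((B[:,0]-v[0]-v[1]*(B[:,1])),(B[:,2]-v[2]))-.009
    o=least_squares(f,[.633,.08,.15],loss="soft_l1",f_scale=.002)
    print(n,len(B),np.round(r[0]),np.round(r[1]),round(r[2],1),"axis x@y0,slope,z",np.round(o.x,4),"y ext",np.round(np.percentile(B[:,1],[0.5,99.5]),3))
E
python3 bar.py 3
```

```text
{'t': 9.55, 'ee_pos': [0.4991, -0.0261, 0.3055], 'ee_rot': [-3.1372, 0.1247, 0.0044], 'wrist_force': [-0.8881, 0.4325, -1.6023], 'grip_width': 0.3603}
wrist 4666 [633.   8.] [219.  24.] 85.4 axis x@y0,slope,z [0.632  0.0806 0.1494] y ext [-0.099  0.116]
scene 427 [636.   6.] [220.  23.] 86.8 axis x@y0,slope,z [0.6314 0.0786 0.1496] y ext [-0.103  0.115]
top 93 [634.  67.] [102.  20.] 87.5 axis x@y0,slope,z [0.6298 0.0732 0.151 ] y ext [0.03  0.118]
```

View pics/wrist3.png

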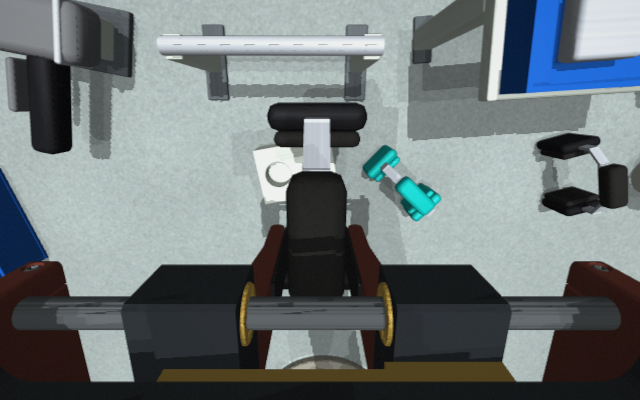

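The wrist view shows the ear defenders level in the grip, pad at (315,235). The bar, (160,45)–(383,45), is clear ahead, with its middle at (0.6325, 0.008, 0.150) and yaw −4.6°.

Request:
send_rows:
  travel:
    - [10, -4, 0]
    - [30, -11, 0]
    - [50, -18, 0]
    - [75, -27, 0]
    - [100, -36, 0]
    - [120, -43, 0]
    - [128, -46, 0]
    - [129, -46, 0]
    - [129, -46, 0]
    - [129, -46, 0]
  yaw: [0, 0, 0, 0, 0, 0, 0, 0, 0, 0]
  hand: [20, 20, 20, 20, 20, 20, 20, 20, 20, 20]

```text
t: 10.53
ee_pos: [0.6314, 0.0032, 0.3071]
ee_rot: [3.138, -0.137, -0.001]
wrist_force: [-0.2, -0.4, -2.2]
grip_width: 0.36
gripper_force: 30.0
```

```bash
python3 bar.py 4
```

```text
{'t': 10.5333, 'ee_pos': [0.6314, 0.0032, 0.3071], 'ee_rot': [3.1379, -0.1366, -0.0013], 'wrist_force': [-0.2389, -0.4009, -2.1889], 'grip_width': 0.3596}
wrist 2718 [633.   9.] [219.  23.] 85.4 axis x@y0,slope,z [0.6321 0.0812 0.1493] y ext [-0.1    0.116]
scene 283 [636.   6.] [221.  22.] 85.8 axis x@y0,slope,z [0.6321 0.083  0.1493] y ext [-0.103  0.116]
top 106 [630.  10.] [214.  21.] 86.2 axis x@y0,slope,z [0.6306 0.0717 0.1506] y ext [-0.097  0.117]
```

View pics/scene4.png

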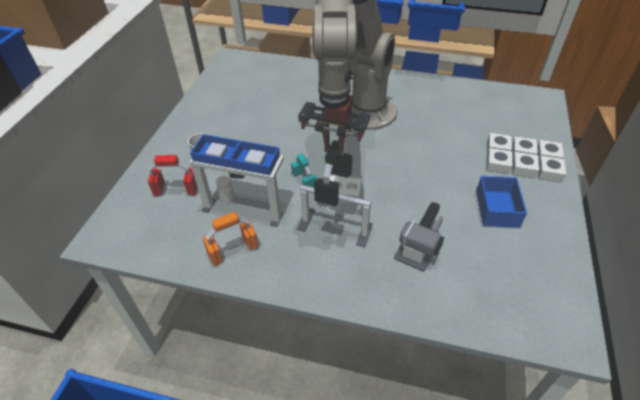

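The scene shows the ear defenders straddling the bar from above (about 330,175). Next I'll lower them.

Request:
send_rows:
  travel:
    - [0, -3, 10]
    - [0, -5, 35]
    - [0, -5, 60]
    - [0, -5, 85]
    - [0, -5, 105]
    - [0, -5, 120]
    - [0, -5, 130]
    - [0, -5, 135]
    - [0, -5, 138]
    - [0, -5, 139]
  yaw: [0, 0, 0, 0, 0, 0, 0, 0, 0, 0]
  hand: [20, 20, 20, 20, 20, 20, 20, 20, 20, 20]

```text
t: 11.52
ee_pos: [0.6328, 0.0093, 0.1685]
ee_rot: [-3.139, 0.135, -0.001]
wrist_force: [0.1, 0.8, -3.0]
grip_width: 0.36
gripper_force: 30.0
```

Request:
send_rows:
  travel:
    - [0, 0, 1]
    - [0, 0, 2]
    - [0, 0, 2.5]
    - [0, 0, 3]
    - [0, 0, 3]
    - [0, 0, 3]
  yaw: [0, 0, 0, 0, 0, 0]
  hand: [20, 20, 20, 20, 20, 20]

```text
t: 12.02
ee_pos: [0.6327, 0.0092, 0.1654]
ee_rot: [3.139, -0.135, 0.0]
wrist_force: [0.2, -0.3, -3.0]
grip_width: 0.359
gripper_force: 30.0
```

Request:
send_rows:
  travel:
    - [0, 0, 1]
    - [0, 0, 1.5]
    - [0, 0, 2]
    - [0, 0, 2]
    - [0, 0, 2]
  yaw: [0, 0, 0, 0, 0]
  hand: [20, 20, 20, 20, 20]

```text
t: 12.43
ee_pos: [0.6326, 0.0092, 0.1632]
ee_rot: [-3.139, 0.135, 0.0]
wrist_force: [-0.9, 0.9, -3.0]
grip_width: 0.361
gripper_force: 30.0
```

Request:
send_rows:
  travel:
    - [0, 0, 0.5]
    - [0, 0, 1]
    - [0, 0, 1]
    - [0, 0, 1]
  yaw: [0, 0, 0, 0]
  hand: [20, 20, 20, 20]

```text
t: 12.77
ee_pos: [0.6326, 0.0092, 0.1622]
ee_rot: [3.139, -0.135, -0.0]
wrist_force: [-0.1, -0.1, -4.2]
grip_width: 0.362
gripper_force: 30.0
```

Request:
send_rows:
  travel:
    - [0, 0, 0.5]
    - [0, 0, 1]
    - [0, 0, 1]
    - [0, 0, 1]
  yaw: [0, 0, 0, 0]
  hand: [20, 20, 20, 20]

```text
t: 13.1
ee_pos: [0.6326, 0.0092, 0.1613]
ee_rot: [3.139, -0.135, 0.0]
wrist_force: [0.3, -0.5, -3.1]
grip_width: 0.365
gripper_force: 30.0
```

Request:
send_rows:
  travel:
    - [0, 0, 0.5]
    - [0, 0, 1]
    - [0, 0, 1]
    - [0, 0, 1]
  yaw: [0, 0, 0, 0]
  hand: [20, 20, 20, 20]

```text
t: 13.43
ee_pos: [0.6328, 0.0092, 0.161]
ee_rot: [3.139, -0.135, 0.001]
wrist_force: [-2.6, 0.4, 5.3]
grip_width: 0.363
gripper_force: 30.0
```

Contact: the load is now on the bar, about 8 N up. I'll release slowly and then rise.

Request:
send_rows:
  travel:
    - [0, 0, 0]
    - [0, 0, 0]
    - [0, 0, 0]
    - [0, 0, 0]
    - [0, 0, 0]
    - [0, 0, 0]
    - [0, 0, 0]
    - [0, 0, 0]
    - [0, 0, 0]
    - [0, 0, 0]
  yaw: [0, 0, 0, 0, 0, 0, 0, 0, 0, 0]
  hand: [36, 40, 45, 50, 60, 70, 75, 75, 75, 75]

```text
t: 14.27
ee_pos: [0.6327, 0.0092, 0.1603]
ee_rot: [-3.139, 0.135, -0.0]
wrist_force: [0.5, -0.5, -0.2]
grip_width: 0.853
gripper_force: 0.0
```

Request:
send_rows:
  travel:
    - [0, 0, -5]
    - [0, 0, -15]
    - [0, 0, -35]
    - [0, 0, -60]
    - [0, 0, -90]
    - [0, 0, -120]
    - [0, 0, -130]
    - [0, 0, -130]
    - [0, 0, -130]
    - [0, 0, -130]
  yaw: [0, 0, 0, 0, 0, 0, 0, 0, 0, 0]
  hand: [80, 80, 87, 87, 87, 87, 87, 87, 87, 87]

```text
t: 15.1
ee_pos: [0.6317, 0.009, 0.2886]
ee_rot: [3.138, -0.135, -0.004]
wrist_force: [-0.3, 0.3, -0.3]
grip_width: 0.988
gripper_force: 0.0
```

```bash
cat > sc.py <<'E'
from h import *
import sys
s=env.state();print(s["t"],np.round(s["ee_pos"],4),np.round(s["ee_rot"],4),np.round(s["joints"],2),s["grip_width"])
def rect(P):
    r=cv2.minAreaRect((P[:,:2]*1000).astype(np.float32));return len(P),np.round(r[0]),np.round(r[1]),round(r[2],1)
for n in sys.argv[2:]:
    p=env.snapshot(n);save(p,n+sys.argv[1]);c=cloud(p);ok=p["range_z"]>0
    def box(x0,x1,y0,y1,z0,z1): return c[ok&(c[...,0]>x0)&(c[...,0]<x1)&(c[...,1]>y0)&(c[...,1]<y1)&(c[...,2]>z0)&(c[...,2]<z1)]
    print(n)
    E=box(.55,.72,-.06,.07,.18,.2)
    if len(E)>20: print(" pad",rect(E),np.median(E,0).round(4))
    for z0,z1 in ((.105,.118),(.095,.104)):
        G=box(.5,.8,.18,.42,z0,z1)
        if len(G)>20: print(" scan",z0,rect(G))
    for a in (.55,.565,.58,.595,.61,.625):
        G=box(a,a+.006,.2,.42,.09,.12)
        if len(G)>4:
            y=np.sort(G[:,1]);b=np.split(y,np.where(np.diff(y)>.004)[0]+1)
            print("  x",a+.003,[(round(v[0],4),round(v[-1],4)) for v in b], G[:,2].max().round(4))
E
python3 sc.py 5 wrist scene top
```

```text
15.1 [0.6317 0.009  0.2886] [ 3.1383 -0.1347 -0.0041] [ 0.22  0.38 -0.45  1.53  0.17  1.27 -1.91] 0.988270266808402
wrist
 pad (2635, array([635.,   9.]), array([32., 75.]), 85.5) [0.6381 0.0092 0.1928]
 scan 0.105 (4975, array([638., 291.]), array([118., 158.]), 77.9)
 scan 0.095 (3010, array([632., 295.]), array([120., 177.]), 75.0)
  x 0.553 [(np.float64(0.2901), np.float64(0.322))] 0.1048
  x 0.568 [(np.float64(0.2853), np.float64(0.3185))] 0.1046
  x 0.583 [(np.float64(0.2822), np.float64(0.3137))] 0.105
  x 0.598 [(np.float64(0.2779), np.float64(0.3095)), (np.float64(0.3256), np.float64(0.3337))] 0.1056
  x 0.613 [(np.float64(0.2732), np.float64(0.3049)), (np.float64(0.3208), np.float64(0.3314))] 0.1053
  x 0.628 [(np.float64(0.269), np.float64(0.3023)), (np.float64(0.3176), np.float64(0.3277))] 0.1055
scene
 pad (222, array([637.,   8.]), array([32., 75.]), 85.8) [0.641  0.0091 0.1918]
 scan 0.105 (629, array([636., 293.]), array([116., 171.]), 75.1)
 scan 0.095 (397, array([631., 294.]), array([120., 180.]), 75.5)
  x 0.553 [(np.float64(0.295), np.float64(0.3207))] 0.105
  x 
[... 967 characters left out ...]
64(0.2823)), (np.float64(0.2883), np.float64(0.2941)), (np.float64(0.299), np.float64(0.3149))] 0.1175
  x 0.598 [(np.float64(0.2793), np.float64(0.2903)), (np.float64(0.2944), np.float64(0.3063)), (np.float64(0.3112), np.float64(0.3112)), (np.float64(0.3279), np.float64(0.3354))] 0.1128
  x 0.613 [(np.float64(0.2752), np.float64(0.2928)), (np.float64(0.2972), np.float64(0.2972)), (np.float64(0.3023), np.float64(0.3051)), (np.float64(0.323), np.float64(0.3303))] 0.1099
  x 0.628 [(np.float64(0.2752), np.float64(0.281)), (np.float64(0.2859), np.float64(0.2859)), (np.float64(0.2911), np.float64(0.2979)), (np.float64(0.3019), np.float64(0.3019)), (np.float64(0.3197), np.float64(0.3262))] 0.1093
```

View pics/wrist5.png

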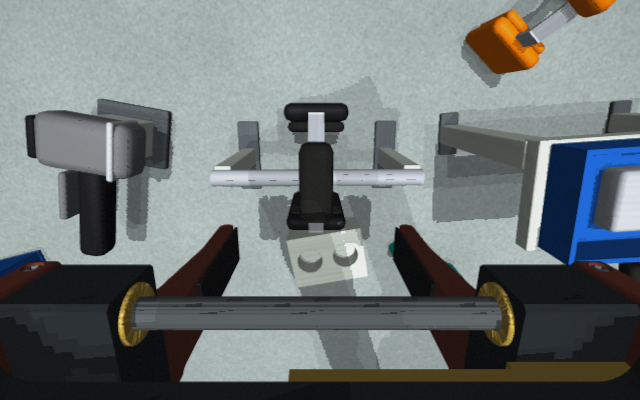

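The ear defenders hang level on the bar, with the pad at (316,175), measured at (0.635, 0.009) with the top at 0.193. The scanner grip is at (97,215) and its trigger at (68,193). The squeeze point is (0.6045, 0.298) at heading −16°.

Request:
send_rows:
  travel:
    - [-5, -25, -10]
    - [-11, -60, -10]
    - [-18, -95, -10]
    - [-25, -135, -10]
    - [-32, -175, -10]
    - [-39, -215, -10]
    - [-46, -250, -10]
    - [-50, -275, 0]
    - [-52, -286, 0]
    - [-52, -286, 0]
  yaw: [0, 0, 0, 3, 5, 7, 9, 11, 11, 11]
  hand: [87, 87, 87, 87, 87, 87, 87, 87, 87, 87]

```text
t: 16.08
ee_pos: [0.6034, 0.3016, 0.2887]
ee_rot: [3.112, -0.425, -0.005]
wrist_force: [-0.9, 0.3, 0.1]
grip_width: 0.988
gripper_force: 0.0
```

Request:
send_rows:
  travel:
    - [0, 0, 0]
    - [0, 0, 20]
    - [0, 0, 50]
    - [0, 0, 50]
    - [0, 0, 50]
  yaw: [0, 0, 0, 0, 0]
  hand: [87, 87, 87, 87, 87]

```text
t: 16.5
ee_pos: [0.6058, 0.295, 0.2394]
ee_rot: [3.108, -0.44, -0.003]
wrist_force: [-0.4, 0.5, 0.7]
grip_width: 0.989
gripper_force: 0.0
```

```bash
python3 sc.py 6 scene wrist
```

```text
16.5 [0.6058 0.295  0.2394] [ 3.1075e+00 -4.3950e-01 -2.9000e-03] [-0.22  0.49 -0.48  1.48  0.24  1.23 -2.58] 0.9886205821048829
scene
 pad (221, array([637.,   8.]), array([32., 75.]), 86.2) [0.6421 0.0093 0.1918]
 scan 0.105 (652, array([636., 291.]), array([116., 167.]), 78.1)
 scan 0.095 (368, array([634., 294.]), array([119., 180.]), 74.8)
  x 0.553 [(np.float64(0.2946), np.float64(0.3203))] 0.1068
  x 0.568 [(np.float64(0.2852), np.float64(0.2878)), (np.float64(0.2986), np.float64(0.3181))] 0.1066
  x 0.583 [(np.float64(0.2807), np.float64(0.2807)), (np.float64(0.2855), np.float64(0.3132))] 0.108
  x 0.598 [(np.float64(0.2837), np.float64(0.3082)), (np.float64(0.3266), np.float64(0.3327))] 0.1075
  x 0.613 [(np.float64(0.2718), np.float64(0.2738)), (np.float64(0.2817), np.float64(0.2979)), (np.float64(0.3032), np.float64(0.3043)), (np.float64(0.3215), np.float64(0.3308))] 0.1081
  x 0.628 [(np.float64(0.2718), np.float64(0.2931)), (np.float64(0.2988), np.float64(0.2994)), (np.float64(0.3171), np.float64(0.3261))] 0.1073
wrist
 scan 0.105 (7324, array([635., 295.]), array([116., 167.]), 76.7)
 scan 0.095 (3525, array([631., 296.]), array([120., 176.]), 75.3)
  x 0.553 [(np.float64(0.2915), np.float64(0.3231))] 0.1053
  x 0.568 [(np.float64(0.2875), np.float64(0.3204))] 0.1052
  x 0.583 [(np.float64(0.2833), np.float64(0.3165))] 0.1056
  x 0.598 [(np.float64(0.2793), np.float64(0.3121)), (np.float64(0.3263), np.float64(0.3357))] 0.1055
  x 0.613 [(np.float64(0.2753), np.float64(0.3076)), (np.float64(0.3218), np.float64(0.3329))] 0.1053
  x 0.628 [(np.float64(0.2698), np.float64(0.3041)), (np.float64(0.3179), np.float64(0.3282))] 0.1054
```

View pics/wrist6.png

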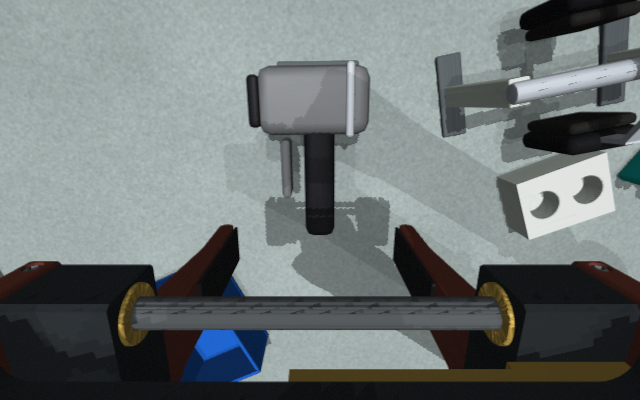

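The gripper is aligned with the scanner: grip vertical at (319,185), trigger at (287,167). I'll descend now.

Request:
send_rows:
  travel:
    - [-2, -3, 20]
    - [-2, -3, 50]
    - [-2, -3, 80]
    - [-2, -3, 110]
    - [-2, -3, 135]
    - [-2, -3, 155]
    - [-2, -3, 167]
    - [-2, -3, 172]
    - [-2, -3, 172]
    - [-2, -3, 172]
  yaw: [0, 0, 0, 0, 0, 0, 0, 0, 0, 0]
  hand: [87, 87, 87, 87, 87, 87, 87, 87, 87, 87]

```text
t: 17.43
ee_pos: [0.6054, 0.3026, 0.07]
ee_rot: [-3.11, 0.435, -0.003]
wrist_force: [1.0, 0.7, 0.6]
grip_width: 0.996
gripper_force: 0.0
```

Request:
send_rows:
  travel:
    - [0, 0, 0]
    - [0, 0, 0]
    - [0, 0, 0]
    - [0, 0, 0]
    - [0, 0, 0]
    - [0, 0, 0]
    - [0, 0, 0]
    - [0, 0, 0]
    - [0, 0, 0]
  yaw: [0, 0, 0, 0, 0, 0, 0, 0, 0]
  hand: [30, 30, 30, 30, 30, 30, 30, 30, 30]

```text
t: 18.18
ee_pos: [0.6035, 0.2996, 0.0687]
ee_rot: [3.107, -0.435, -0.002]
wrist_force: [-4.6, -5.8, 7.5]
grip_width: 0.507
gripper_force: 29.0
```

Request:
send_rows:
  travel:
    - [0, 0, 0]
    - [0, 0, 0]
    - [0, 0, 0]
    - [0, 0, 0]
    - [0, 0, 0]
    - [0, 0, 0]
  yaw: [0, 0, 0, 0, 0, 0]
  hand: [30, 30, 30, 30, 30, 30]

```text
t: 18.68
ee_pos: [0.6035, 0.2996, 0.0687]
ee_rot: [3.107, -0.435, -0.002]
wrist_force: [-4.0, -5.0, 8.9]
grip_width: 0.506
gripper_force: 29.0
```

```bash
python3 sc.py 7 scene
```

```text
18.6833 [0.6035 0.2996 0.0687] [ 3.1068e+00 -4.3510e-01 -1.9000e-03] [-0.25  0.65 -0.44  1.64  0.33  0.93 -2.66] 0.5057275159505756
scene
 pad (219, array([637.,   8.]), array([33., 78.]), 86.1) [0.642  0.0095 0.1921]
 scan 0.105 (657, array([643., 291.]), array([117., 158.]), 76.3)
 scan 0.095 (396, array([633., 293.]), array([121., 178.]), 75.9)
  x 0.568 [(np.float64(0.2852), np.float64(0.2852)), (np.float64(0.2903), np.float64(0.3186))] 0.109
  x 0.583 [(np.float64(0.2826), np.float64(0.292)), (np.float64(0.3006), np.float64(0.3006)), (np.float64(0.3059), np.float64(0.3139))] 0.1065
  x 0.598 [(np.float64(0.2753), np.float64(0.2783)), (np.float64(0.2837), np.float64(0.2893)), (np.float64(0.2953), np.float64(0.3146))] 0.1187
  x 0.613 [(np.float64(0.2701), np.float64(0.2708)), (np.float64(0.2766), np.float64(0.316)), (np.float64(0.3275), np.float64(0.3282))] 0.1065
  x 0.628 [(np.float64(0.2695), np.float64(0.2898)), (np.float64(0.2959), np.float64(0.3019)), (np.float64(0.3084), np.float64(0.3172)), (np.float64(0.3225), np.float64(0.3225))] 0.1058
```

Request:
send_rows:
  travel:
    - [0, 0, 0]
    - [0, 0, 0]
    - [0, 0, 0]
    - [0, 0, 0]
    - [0, 0, 0]
    - [0, 0, 0]
    - [0, 0, 0]
    - [0, 0, 0]
    - [0, 0, 0]
    - [0, 0, 0]
  yaw: [0, 0, 0, 0, 0, 0, 0, 0, 0, 0]
  hand: [87, 87, 87, 87, 87, 87, 87, 87, 87, 87]

```text
t: 19.57
ee_pos: [0.6042, 0.3019, 0.0682]
ee_rot: [3.111, -0.435, -0.0]
wrist_force: [-0.2, 0.9, 0.6]
grip_width: 0.99
gripper_force: 0.0
```

Request:
send_rows:
  travel:
    - [0, 0, -20]
    - [0, 0, -50]
    - [0, 0, -85]
    - [0, 0, -120]
    - [0, 0, -160]
    - [0, 0, -190]
    - [0, 0, -200]
    - [0, 0, -200]
    - [0, 0, -200]
    - [0, 0, -200]
  yaw: [0, 0, 0, 0, 0, 0, 0, 0, 0, 0]
  hand: [87, 87, 87, 87, 87, 87, 87, 87, 87, 87]

```text
t: 20.4
ee_pos: [0.6033, 0.3012, 0.2658]
ee_rot: [3.109, -0.435, -0.004]
wrist_force: [1.0, 0.4, -0.0]
grip_width: 0.988
gripper_force: 0.0
```

```bash
python3 sc.py 8 wrist scene
```

```text
20.4 [0.6033 0.3012 0.2658] [ 3.1089 -0.4345 -0.0043] [-0.22  0.48 -0.49  1.45  0.23  1.28 -2.58] 0.9878824504539737
wrist
 pad (130, array([628.,  27.]), array([ 4., 56.]), 89.5) [0.6167 0.0271 0.1811]
 scan 0.105 (6395, array([636., 295.]), array([116., 166.]), 76.7)
 scan 0.095 (3107, array([631., 296.]), array([120., 176.]), 75.0)
  x 0.553 [(np.float64(0.2912), np.float64(0.3236))] 0.105
  x 0.568 [(np.float64(0.2874), np.float64(0.3204))] 0.1051
  x 0.583 [(np.float64(0.2834), np.float64(0.3159))] 0.1054
  x 0.598 [(np.float64(0.2792), np.float64(0.3115)), (np.float64(0.3258), np.float64(0.3359))] 0.1055
  x 0.613 [(np.float64(0.2754), np.float64(0.3085)), (np.float64(0.3221), np.float64(0.3334))] 0.105
  x 0.628 [(np.float64(0.2699), np.float64(0.3039)), (np.float64(0.3177), np.float64(0.3282))] 0.1056
scene
 pad (222, array([636.,   9.]), array([32., 76.]), 85.8) [0.6423 0.0094 0.1914]
 scan 0.105 (650, array([638., 292.]), array([117., 168.]), 77.3)
 scan 0.095 (390, array([632., 294.]), array([120., 180.]), 74.7)
  x 0.553 [(np.float64(0.2921), np.float64(0.2957)), (np.float64(0.3011), np.float64(0.3209))] 0.1092
  x 0.568 [(np.float64(0.2849), np.float64(0.3182))] 0.106
  x 0.583 [(np.float64(0.2826), np.float64(0.291)), (np.float64(0.3001), np.float64(0.3137))] 0.1099
  x 0.598 [(np.float64(0.2783), np.float64(0.2985)), (np.float64(0.3044), np.float64(0.3087)), (np.float64(0.3243), np.float64(0.3329))] 0.1067
  x 0.613 [(np.float64(0.276), np.float64(0.3045)), (np.float64(0.3219), np.float64(0.3311))] 0.1064
  x 0.628 [(np.float64(0.2696), np.float64(0.2696)), (np.float64(0.2777), np.float64(0.3001)), (np.float64(0.3175), np.float64(0.3269))] 0.108
```

The trigger has sprung back and the ear defenders haven't moved, so I'll hand in.

```bash
python3 -c "
from cell import env
print(env.close_job())"
```

```text
the job is handed in; nothing more can be done
None
```

Job handed in, no verdict returned: the ear defenders hang level and released at the bar's middle, and the scanner trigger was held in for at least half a second (about 0.25 rad, estimated from the finger opening) and has sprung back. The tool could not be tilted, so I dragged them out from under the shelf by the front of the band and then regripped the pad from above.

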